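Charge the grinding jar with balls from the pan

TASK

Take the scoop by its black grip, scoop up grinding balls from the oblong pan and tip at least three of the five into the round steel grinding jar; the rest may stay in the pan, but none may end up anywhere else. Move the balls with the scoop only, never touch them with the fingers, and do not shove or tip the jar or disturb the sample jars standing near. Finally stand the scoop flat on its bottom again, in the pan or beside it, and let go.

Things in the scene. Friction and masses are not known exactly. Their poses are not given: they have to be found in the camera images.
- pan: plain steel pan, open on top, 176 x 106 mm outside, 34 mm high (rim bead to 37 mm), walls and floor 3 mm thick (inside 170 x 100 mm, inner floor 3 mm above its underside); it is held fast on the dark grid mat, whose top lies 3 mm above the bench. The balls lie in its +x half, the scoop stands in its -x half. Origin: centre of its underside; x along its length, z up.
- jar: open round steel grinding jar, 128 mm across the rim, 66 mm high, mouth 114 mm across, inner floor 8 mm up, 2.5 kg, loose, standing on the grid mat. Origin: centre of its underside, z up. Mind the fixed extraction hood near the robot (x 0.16 to 0.40, y 0.06 to 0.29, z 0.34 to 0.58 m): keep the forearm on its left (+y) side.
- scoop: aluminium scoop, 140 g, standing in the pan, open front to the balls. Blade open on top and front (+x): x -40 to +36 mm, 76 mm wide (72 inside); floor 2 mm (lip 1.4), sides 26 mm high (15 at the lip), back 30. Black grip: flat bar 36 x 14 mm (pinch the 14, along y), 60 long, centred at (-90, 0, 90) mm, leaning back 0.6 rad from z to -x. Origin: underside of floor, mid width; z up.
- ball0: white ceramic grinding ball, 22 mm in diameter, 28 g, one of five alike that start in the +x half of the pan; it rolls easily. Origin: its centre; axes mean nothing.
- ball1: white ceramic grinding ball, 22 mm in diameter, 28 g, one of five alike that start in the +x half of the pan; it rolls easily. Origin: its centre; axes mean nothing.
- ball2: white ceramic grinding ball, 22 mm in diameter, 28 g, one of five alike that start in the +x half of the pan; it rolls easily. Origin: its centre; axes mean nothing.
- ball3: white ceramic grinding ball, 22 mm in diameter, 28 g, one of five alike that start in the +x half of the pan; it rolls easily. Origin: its centre; axes mean nothing.
- ball4: white ceramic grinding ball, 22 mm in diameter, 28 g, one of five alike that start in the +x half of the pan; it rolls easily. Origin: its centre; axes mean nothing.
- sample_jar_5: bystander: small brown sample jar with a black lid, 45 mm across, 75 mm high. Origin: centre of its underside.
- sample_jar_0: bystander: white sample jar with a blue lid, 68 mm across, 115 mm high. Origin: centre of its underside.
There are look-alikes about, which are no part of the job. Leave any blue or purple look-alike of the ball0 alone.

How it is judged:
By the outcome, as a careful person would: the job done as asked, in the order asked, and still so for the second after the job is handed in, with the robot touching nothing.
It also fails if it takes over 48 s, if anything falls off the work surface, if the arm or the gripper's body presses on something with over 40 N, if the wrist force passes 120 N, or if a joint passes its speed limit or range.

ROBOT

A 6-joint arm with a two-finger parallel gripper is mounted at the origin on the work surface; the furniture and walls round the work are solid. World frame = base frame: x ahead of the robot, y to its left, z up, the work surface at z = 0. Lengths are in m, angles in rad, forces in N, time in s.
With the tool pointing down it reaches from about 0.325 to 0.925 m from the base axis. Payload 3.1 kg.
Tool frame: the origin (TCP) lies at the very end of the fingers, on their centre line; the grasp point (between the pads) lies grasp_offset behind it (grasp_offset is the distance from the TCP to the grasp point, in m); z points along the fingers, y is the line along which they close (so a half turn about z gives the same grasp; the last joint's range is limited). The gripper opens to 85 mm and grips with 20 to 120 N. Pads are 22 mm wide; open, the fingers measure 114 mm over their backs; the gripper's body (76 mm by 85 mm) begins 54 mm behind the grasp point. The pads swing forward as they close: fully open they stand 13 mm farther back than shut.
Start: joints at [1.128, 0.217, 1.613, -0, 1.311, -0.112], TCP at [0.203, 0.591, 0.231] pointing down, gripper open.
Joint ranges: [-2.75, 2.75], [-0.78, 2.1], [0.31, 2.55], [-1.13, 4.27], [0.13, 2.63], [-2.58, 2.58]. Speed limits (rad/s): [2.79, 2.79, 3.14, 3.14, 3.14, 3.14].

INTERFACE

Orientations are given as a 3x3 rotation matrix whose columns are the frame's x, y, z axes.
In Python, from plant import * gives the robot as it stands. The module is installed in compiled form; this text tells all that it offers.
- The arm moves only by the tool send_rows, never from a script. Its argument "targets" is a list of rows, each a list of 7 numbers: the shift along the tool's x, y, z each as a share of 0.15 m, from -1 to 1, then the turn, a rotation vector about the tool's x, y, z each as a share of 30 degrees, from -1 to 1, then the opening, from 0 (shut) to 1 (fully open). In form: [[x, y, z, ax, ay, az, fingers], ...]. A call has 1 to 5 rows; each row is the pose to reach, as a shift and turn from the pose commanded when the call began, along the tool's axes at that moment; what a row does not reach only later rows make up. A row lasts 1/12 s, in which the tool goes at most 41.7 mm and 7.16 degrees, less where a joint would pass 70% of its speed; a pose out of reach is approached as far as the arm can. A call with a number of a shift or a turn outside -1 to 1 is refused whole. A call with a gripper value outside its range is refused whole. The fingers move at their own pace and stop on an object; "grip_force" is the grip in N (left out, the last holds). Time passes only in rows, so rows that repeat a pose let the fingers close. It gives the time, the measured TCP pose, the force, the opening and the grip force at its end, in the units of the state.
- read_state(): the state, without advancing time (a new reading comes with each control period).
- snapshot(name): name is "scene" or "top" or "wrist"; returns a dict with "img" (480x640x3 uint8, red, green, blue), "vfov" (degrees; the focal length in pixels is half the picture's height over the tangent of half this angle, whatever the lens; pixels are square), "cx", "cy" (the principal point, pixels), "cam_to_world" (4x4, takes a point from camera to world coordinates); the wrist camera has in their place "tool_from_camera" (4x4, takes a point from camera to tool coordinates, whose origin is the TCP and whose axes are the flange's). Camera axes: x right, y up, looking along -z (the intrinsics and any distortion apply to the point x, -y, -z); pixel columns grow to the right and rows downward; lengths in m; the calibration is good to about 2 mm. The wrist camera is an equidistant fisheye: a pixel r from the principal point sees the ray r / f radians off the axis. A picture is of the moment at which its call begins: read the wrist's pose just before it. There is no depth.
- job_done(): hands the job in; it is judged then, once.
The state is a dict: "clock": time; "qpos": joint angles; "joint_velocities": joint speeds; "joint_torque": joint torques, N m; "tcp_pos": TCP position; "eef_rot": TCP orientation; "ft_force": force on the tool from outside, world axes, zero at the start; "moment": the same for the moment, N m; "width": opening from 0.0 (shut) to 1.0 (fully open); "gripper_force": force on a finger pad.
Only numpy, scipy, OpenCV 4.12 (cv2) and the standard library are available. Lean on these libraries where they do the work, as an engineer would, in place of code of your own. Each camera call takes 0.05 s, during which the arm holds its last target. There are 200 camera calls.

## Working session

There is one attempt and no reset: what is moved stays moved. The work goes in short steps, Python scripts to look and compute and a tool call to move; the robot and the scene stay as the last step left them, time stands still between calls to the robot, and variables do not carry over. Pictures are saved under pics/ and viewed, at most 10 in all, crops included, and the job is handed in when it is done.

Besides the shell and the picture viewer there is one more tool, called after "Call:" in YAML: its name, and indented under it one key for each argument. send_rows: Moves the arm, as the interface text tells. Shift numbers are shares of 0.15 m and turn numbers shares of 30 degrees, none past 1 either way. Its arguments: {"type":"object","properties":{"targets":{"type":"array"},"grip_force":{"type":"number"}},"required":["targets"]}

```bash
mkdir -p pics
python3 - <<'E'
from plant import *
import cv2
s=read_state(); print({k:(v if not hasattr(v,'round') else v) for k,v in s.items()})
for n in("scene","top"):
    p=snapshot(n); cv2.imwrite(f"pics/{n}0.png",p["img"][:,:,::-1]); print(n,p["vfov"],p["cx"],p["cy"],p["cam_to_world"], [k for k in p])
E
```

```text
{'clock': 0.0, 'qpos': array([ 1.12779492e+00,  2.17754158e-01,  1.61491999e+00,  2.59578542e-05,
        1.31131716e+00, -1.12175336e-01]), 'joint_velocities': array([ 6.39540553e-04,  1.61030752e-04, -3.01742089e-04,  1.15629093e-03,
        7.18951535e-04, -4.86254047e-05]), 'joint_torque': array([ 1.40394433e-03, -3.96837616e+01, -3.03857517e+01, -1.10810984e-04,
        9.48011409e-03, -2.94647532e-05]), 'tcp_pos': array([0.20262145, 0.5903839 , 0.22997567]), 'eef_rot': array([[-9.45772010e-01,  3.24829496e-01, -1.05085727e-03],
       [ 3.24831064e-01,  9.45769597e-01, -2.15635516e-03],
       [ 2.93421099e-04, -2.38077143e-03, -9.99997123e-01]]), 'ft_force': array([-0.42988061, -0.91956358,  0.22449636]), 'moment': array([0.00183767, 0.01191531, 0.02934498]), 'gripper_force': 0.0, 'width': 1.0013704597448234}
scene 45.657645816638045 322.3374813933218 238.27063936180295 [[-0.87532195  0.28837422 -0.38813888  0.14946226]
 [-0.48305998 -0.48572716  0.72850682  0.97202155]
 [ 0.02155299  0.82517237  0.56446969  0.53108874]
 [ 0.          0.          0.          1.        ]] ['img', 'vfov', 'cx', 'cy', 'cam_to_world']
top 56.611330096917214 310.60763029135296 243.55736578955586 [[ 0.09223715  0.97489485 -0.20266312  0.28535156]
 [-0.99573466  0.09075404 -0.01661914  0.35630857]
 [ 0.00219058  0.20333159  0.97910748  0.87066527]
 [ 0.          0.          0.          1.        ]] ['img', 'vfov', 'cx', 'cy', 'cam_to_world']
```

View pics/scene0.png

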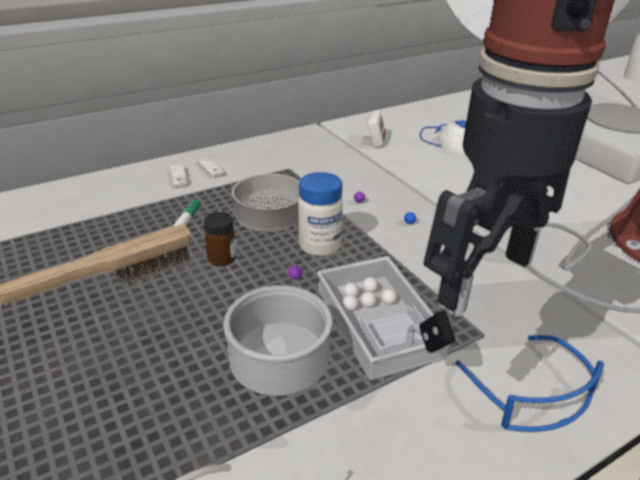

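View pics/top0.png

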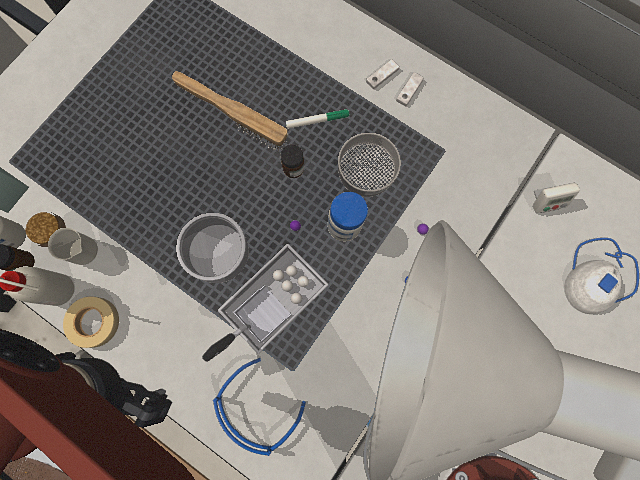

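Scene: pan with five white balls (345–390, 285–302), scoop with its black grip at (436,330), and the plain round jar at (280,335). The sieve at (268,200) has a mesh floor, so it is not the jar. The purple balls (295,271), (360,197) and the blue one (410,217) are decoys. In the top view the jar is at (211,246), the pan about (272,298) and the grip at (219,346).

```bash
cat > h.py <<'E'
import numpy as np, cv2
from plant import *
def ray(p,u,v):
    f=240/np.tan(np.radians(p["vfov"]/2)); M=p["cam_to_world"]
    d=M[:3,:3]@np.array([(u-p["cx"])/f,-(v-p["cy"])/f,-1.]); return M[:3,3],d
def onz(p,u,v,z):
    o,d=ray(p,u,v); return o+d*(z-o[2])/d[2]
def tri(p,a,q,b):
    o1,d1=ray(p,*a);o2,d2=ray(q,*b)
    t=np.linalg.lstsq(np.c_[d1,-d2],o2-o1,rcond=None)[0]
    return (o1+d1*t[0]+o2+d2*t[1])/2, np.linalg.norm(o1+d1*t[0]-o2-d2*t[1])
E
python3 - <<'E'
from h import *
np.set_printoptions(precision=4,suppress=True)
t=snapshot("top"); s=snapshot("scene")
c=cv2.resize(t["img"][230:380,165:365],None,fx=4,fy=4,interpolation=cv2.INTER_CUBIC)
d=cv2.resize(s["img"][245:395,300:500],None,fx=4,fy=4,interpolation=cv2.INTER_CUBIC)
cv2.imwrite("pics/tc.png",c[:,:,::-1]);cv2.imwrite("pics/sc.png",d[:,:,::-1])
# balls: bright white
for n,p,(r0,r1,c0,c1),z in(("top",t,(255,310,265,315),.017),("scene",s,(270,312,335,400),.017)):
    g=p["img"][r0:r1,c0:c1].astype(int); m=(g.min(2)>205).astype(np.uint8)
    N,l,st,ce=cv2.connectedComponentsWithStats(m)
    for i in range(1,N):
        if st[i,4]>10: u,v=ce[i]+[c0,r0]; print(n,u.round(1),v.round(1),st[i],onz(p,u,v,z))
E
```

```text
scene 368.6 283.0 [30  9  8  9 58] [0.3908 0.3742 0.017 ]
scene 349.3 288.5 [11 15  8  8 51] [0.4091 0.3995 0.017 ]
scene 387.4 294.8 [48 21  9  9 57] [0.3569 0.3847 0.017 ]
scene 366.6 297.5 [28 24  8  9 56] [0.3794 0.4048 0.017 ]
scene 348.5 300.9 [10 27  8  9 58] [0.398 0.424 0.017]
```

View pics/tc.png

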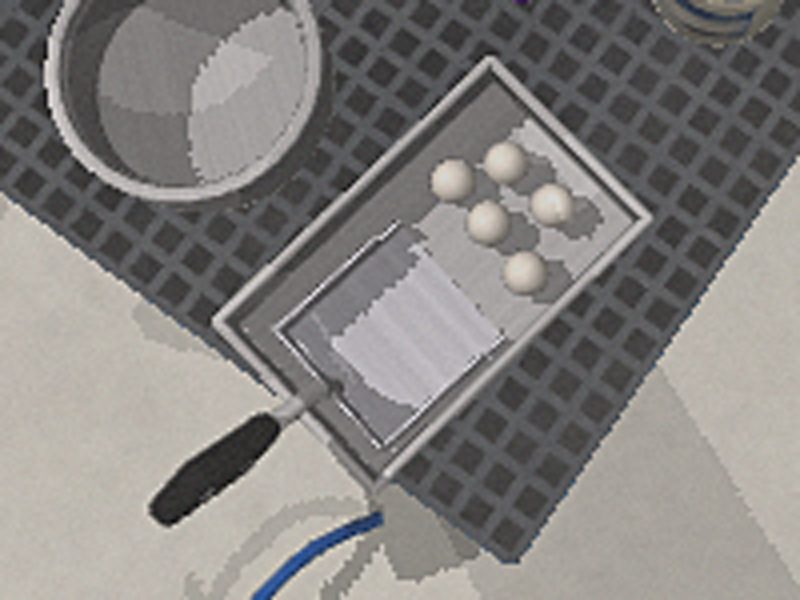

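View pics/sc.png

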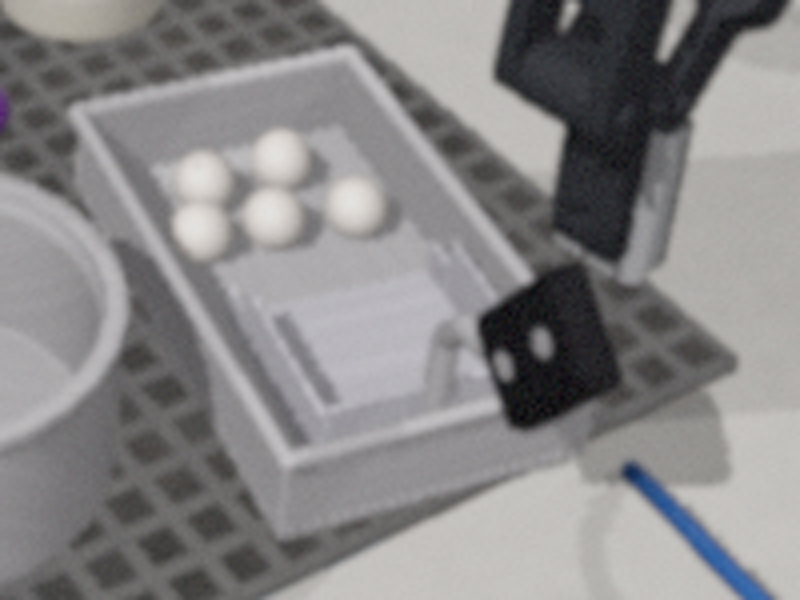

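Both crops agree. Pan rim corners in the top crop are (490,60), (650,217), (378,488) and (215,320), with five white balls inside. The scoop's back corners are (280,328) and (380,443), and its grip runs from (268,420) to (165,520).

Run:
```python
from h import *
np.set_printoptions(precision=4,suppress=True)
t=snapshot("top"); s=snapshot("scene")
T=lambda u,v:(165+u/4,230+v/4); S=lambda u,v:(300+u/4,245+v/4)
P=[onz(t,*T(*c),.040)[:2] for c in((490,58),(652,217),(378,490),(213,320))]
P=np.array(P);print("pan",P,"sides",np.linalg.norm(P-np.roll(P,-1,0),axis=1))
Q=np.array([onz(s,*S(*c),.040)[:2] for c in((350,46),(73,105),(288,462))]);print("pan scene",Q)
c=P.mean(0);x=(P[0]+P[1]-P[2]-P[3]);print("centre",c,"yaw",np.arctan2(x[1],x[0]), "scene c",(Q[0]+Q[2])/2)
B=[(452,181),(505,162),(551,204),(487,222),(524,272)]
print("balls",np.array([onz(t,*T(*b),.017) for b in B]))
bk=np.array([onz(t,*T(*b),.036)[:2] for b in((278,328),(381,446))]);lp=np.array([onz(t,*T(*b),.021)[:2] for b in((400,222),(505,340))])
print("scoop back",bk,np.linalg.norm(bk[0]-bk[1]),"lip",lp,np.linalg.norm(lp[0]-lp[1]))
d=bk[0]-bk[1];print("yaw",np.arctan2(-d[0],d[1]));d=lp.mean(0)-bk.mean(0);print("len",np.linalg.norm(d),np.arctan2(d[1],d[0]))
print("grip ctr tri",tri(t,T(215,470),s,S(550,345)))
print("grip@z", onz(t,*T(215,470),.096))
# jar rim
J=[(45,88),(320,55),(120,180),(190,200),(300,140)]
pts=np.array([onz(t,*T(*j),.069)[:2] for j in J])
A=np.c_[2*pts,np.ones(len(pts))];k=np.linalg.lstsq(A,(pts**2).sum(1),rcond=None)[0];print("jar",k[:2],"r",np.sqrt(k[2]+k[:2]@k[:2]))
# scene jar
J=[(225,325),(331,325),(280,289)]
J=np.array([onz(s,*j,.069)[:2] for j in J]);print("jar scene pts",J,np.linalg.norm(J-k[:2],axis=1))
print("white jar",onz(t,348,207,.118),"brown",onz(t,292,153,.078))
```

```text
pan [[0.4514 0.414 ]
 [0.383  0.3309]
 [0.248  0.444 ]
 [0.3168 0.5286]] sides [0.1077 0.1761 0.109  0.1768]
pan scene [[0.3822 0.3309]
 [0.4524 0.4131]
 [0.3155 0.5294]]
centre [0.3498 0.4294] yaw -0.7013497037669117 scene c [0.3489 0.4302]
balls [[0.3941 0.4276 0.017 ]
 [0.4056 0.4031 0.017 ]
 [0.3874 0.3791 0.017 ]
 [0.376  0.4088 0.017 ]
 [0.3538 0.3888 0.017 ]]
scoop back [[0.3161 0.499 ]
 [0.2674 0.4453]] 0.07242981811440724 lip [[0.3717 0.4499]
 [0.3209 0.3944]] 0.07524438250778444
yaw -0.7366293247252023
len 0.0740235596684543 -0.741581033651367
grip ctr tri (array([0.2521, 0.5071, 0.0986]), np.float64(0.0007274813587591911))
grip@z [0.2524 0.5077 0.096 ]
jar [0.431  0.5512] r 0.0633342404182857
jar scene pts [[0.4783 0.5909]
 [0.3712 0.5285]
 [0.4584 0.5028]] [0.0618 0.0639 0.0556]
white jar [0.5125 0.3098 0.118 ] brown [0.6208 0.4211 0.078 ]
```

```bash
cat >> h.py <<'E'
from scipy.spatial.transform import Rotation as Ro
np.set_printoptions(precision=4,suppress=True)
def Rtool(yaw,phi):   # tool tilted phi forward of straight down; y = scoop y
    f=np.array([np.cos(yaw),np.sin(yaw),0]); y=np.array([-f[1],f[0],0])
    z=f*np.sin(phi)-np.array([0,0,np.cos(phi)]); return np.c_[np.cross(y,z),y,z]
def go(pos,R):
    s=read_state(); E=s["eef_rot"]
    print("shift",(E.T@(pos-s["tcp_pos"])/.15),"turn",np.degrees(Ro.from_matrix(E.T@R).as_rotvec())/30)
def st():
    s=read_state(); print(s["clock"],"q",s["qpos"],"tcp",s["tcp_pos"],"F",s["ft_force"],"w",s["width"],s["gripper_force"])
E
python3 - <<'E'
from h import *
import plant
print([k for k in dir(plant) if not k.startswith('_')])
print(globals().get("grasp_offset"))
g=np.array([.2525,.507,.0965]);R=Rtool(-.737,.85)
print(R); go(g-.09*R[:,2],R)
E
```

```text
['MotionError', 'grasp_offset', 'job_done', 'read_state', 'snapshot']
0.0187
[[-0.4887  0.6721  0.5563]
 [ 0.4436  0.7405 -0.5049]
 [-0.7513  0.     -0.66  ]]
shift [-0.0805 -0.2429  0.4996] turn [ 0.3281 -1.6002  0.729 ]
```

Call:
send_rows:
  targets:
    - [0, 0, 0, 0.1, -0.24, 0.15, 1]
    - [-0.05, -0.05, 0, 0.15, -0.45, 0.25, 1]
    - [-0.05, -0.1, 0.05, 0.18, -0.65, 0.35, 1]
    - [-0.05, -0.15, 0.1, 0.2, -0.8, 0.4, 1]
  grip_force: 90

```text
clock: 0.63
tcp_pos: [0.2033, 0.5684, 0.2179]
eef_rot: [[-0.782, 0.53, 0.329], [0.463, 0.847, -0.262], [-0.418, -0.053, -0.907]]
ft_force: [-0.5, 0.3, -0.0]
width: 1.004
gripper_force: 0.0
```

Run:
```python
from h import *
st();g=np.array([.2525,.507,.0965]);R=Rtool(-.737,.85)
go(g-.09*R[:,2],R)
```

```text
0.6333 q [ 1.3063  0.3175  1.57   -0.3998  1.4469  0.3717] tcp [0.2033 0.5684 0.2179] F [-0.4816  0.291  -0.0356] w 1.004387308971231 0.0
shift [ 0.1278 -0.0714  0.4013] turn [ 0.1235 -0.7882  0.3351]
```

Call:
send_rows:
  targets:
    - [0, 0, 0, 0.03, -0.2, 0.08, 1]
    - [0.05, -0.03, 0.1, 0.06, -0.4, 0.16, 1]
    - [0.1, -0.05, 0.25, 0.1, -0.6, 0.25, 1]
    - [0.13, -0.07, 0.4, 0.12, -0.72, 0.32, 1]
    - [0.13, -0.07, 0.4, 0.12, -0.72, 0.32, 1]

```text
clock: 1.05
tcp_pos: [0.1987, 0.5475, 0.1456]
eef_rot: [[-0.523, 0.664, 0.534], [0.44, 0.747, -0.498], [-0.73, -0.026, -0.683]]
ft_force: [-0.3, -1.5, -1.9]
width: 0.995
gripper_force: 0.0
```

Run:
```python
from h import *
st();g=np.array([.2525,.507,.0965]);R=Rtool(-.737,.8)
go(g+.0187*R[:,2],R)
p=snapshot("wrist");cv2.imwrite("pics/w1.png",p["img"][:,:,::-1])
```

```text
1.05 q [ 1.4189  0.5571  1.5251 -0.6474  1.5953  0.7312] tcp [0.1987 0.5475 0.1456] F [-0.3295 -1.5091 -1.9112] w 0.9952674979076679 0.0
shift [-0.0653  0.0464  0.6741] turn [-0.0199  0.0349  0.0489]
```

View pics/w1.png

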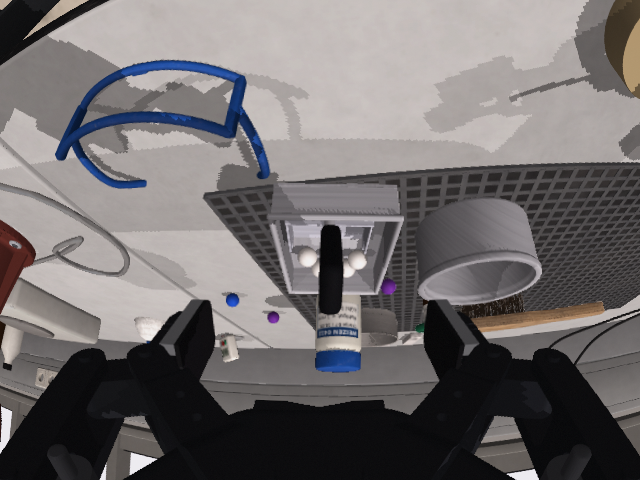

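The wrist view shows the black grip (325–340, 225–310) midway between the fingers at columns 205 and 445, so it is lined up. I'll advance and close.

Call:
send_rows:
  targets:
    - [-0.03, 0.02, 0.2, 0, 0, 0.02, 1]
    - [-0.06, 0.04, 0.42, -0.02, 0.03, 0.05, 1]
    - [-0.065, 0.046, 0.6, -0.02, 0.035, 0.05, 1]
    - [-0.065, 0.046, 0.674, -0.02, 0.035, 0.05, 1]
    - [-0.065, 0.046, 0.674, -0.02, 0.035, 0.05, 1]

```text
clock: 1.52
tcp_pos: [0.2666, 0.5013, 0.0921]
eef_rot: [[-0.511, 0.676, 0.531], [0.481, 0.737, -0.474], [-0.712, 0.013, -0.702]]
ft_force: [-0.1, -0.1, -0.2]
width: 0.999
gripper_force: 0.0
```

Run:
```python
from h import *
st();g=np.array([.2525,.507,.0965]);R=Rtool(-.737,.8)
go(g+.0187*R[:,2],R)
p=snapshot("scene");cv2.imwrite("pics/s2.png",cv2.resize(p["img"][200:395,290:550],None,fx=3,fy=3)[:,:,::-1])
```

```text
1.5167 q [ 1.3027  0.5442  1.6548 -0.7024  1.414   0.7654] tcp [0.2666 0.5013 0.0921] F [-0.082  -0.0875 -0.2346] w 0.9986779865012423 0.0
shift [ 0.0448 -0.0358  0.0358] turn [ 0.011  -0.0136 -0.0242]
```

View pics/s2.png

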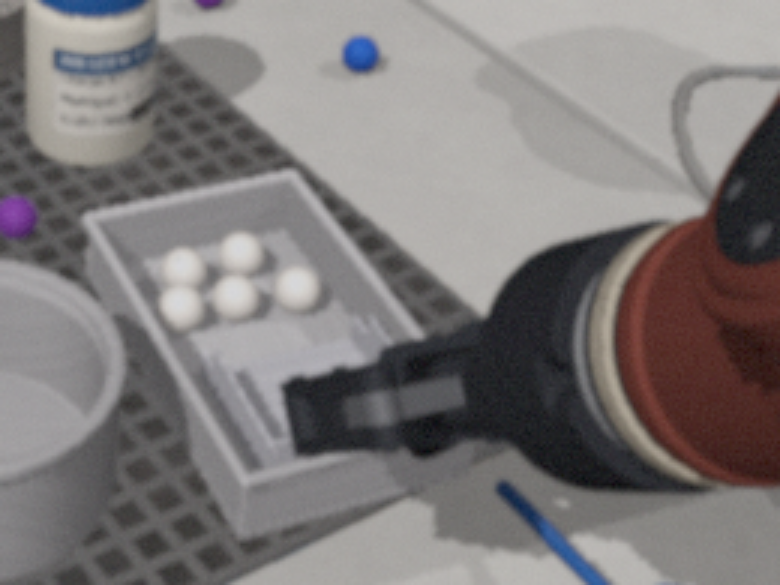

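The fingers straddle the grip at about (320,410), and nothing has moved. I'll apply the small residual correction, then close.

Call:
send_rows:
  targets:
    - [0.045, -0.035, 0.035, 0.01, -0.015, -0.02, 1]
    - [0.045, -0.035, 0.035, 0.01, -0.015, -0.02, 1]

```text
clock: 1.73
tcp_pos: [0.2599, 0.5009, 0.0834]
eef_rot: [[-0.516, 0.67, 0.534], [0.469, 0.742, -0.479], [-0.717, 0.003, -0.697]]
ft_force: [0.1, -0.2, 0.1]
width: 1.003
gripper_force: 0.0
```

Run:
```python
from h import *
st();g=np.array([.2525,.507,.0965]);R=Rtool(-.737,.8)
go(g+.0187*R[:,2],R)
```

```text
1.7333 q [ 1.3142  0.5591  1.6558 -0.702   1.4132  0.7714] tcp [0.2599 0.5009 0.0834] F [ 0.0639 -0.1786  0.0576] w 1.0027728060016712 0.0
shift [-0.0185 -0.0031  0.0181] turn [ 0.0084 -0.0014 -0.0011]
```

Within 4 mm now, mostly along the bar. Closing.

Call:
send_rows:
  targets:
    - [-0.01, 0, 0.01, 0, 0, 0, 0]
    - [-0.01, 0, 0.01, 0, 0, 0, 0]
    - [-0.01, 0, 0.01, 0, 0, 0, 0]
    - [-0.01, 0, 0.01, 0, 0, 0, 0]
    - [-0.01, 0, 0.01, 0, 0, 0, 0]
  grip_force: 90

```text
clock: 2.15
tcp_pos: [0.2625, 0.4988, 0.0834]
eef_rot: [[-0.515, 0.67, 0.534], [0.469, 0.742, -0.479], [-0.718, 0.004, -0.696]]
ft_force: [0.3, -0.9, 0.5]
width: 0.299
gripper_force: 0.0
```

Call:
send_rows:
  targets:
    - [0, 0, 0, 0, 0, 0, 0]
    - [0, 0, 0, 0, 0, 0, 0]
    - [0, 0, 0, 0, 0, 0, 0]

```text
clock: 2.4
tcp_pos: [0.2626, 0.4987, 0.0834]
eef_rot: [[-0.515, 0.671, 0.534], [0.469, 0.742, -0.48], [-0.718, 0.003, -0.696]]
ft_force: [0.1, 0.4, 1.8]
width: 0.15
gripper_force: 87.5
```

Run:
```python
from h import *
st()
t=snapshot("top");cv2.imwrite("pics/t2.png",cv2.resize(t["img"][230:380,165:365],None,fx=4,fy=4,interpolation=cv2.INTER_CUBIC)[:,:,::-1])
```

```text
2.4 q [ 1.3094  0.5572  1.6596 -0.7053  1.411   0.7704] tcp [0.2626 0.4987 0.0834] F [0.0653 0.4014 1.8067] w 0.1495057038939143 87.50883221626282
```

View pics/t2.png

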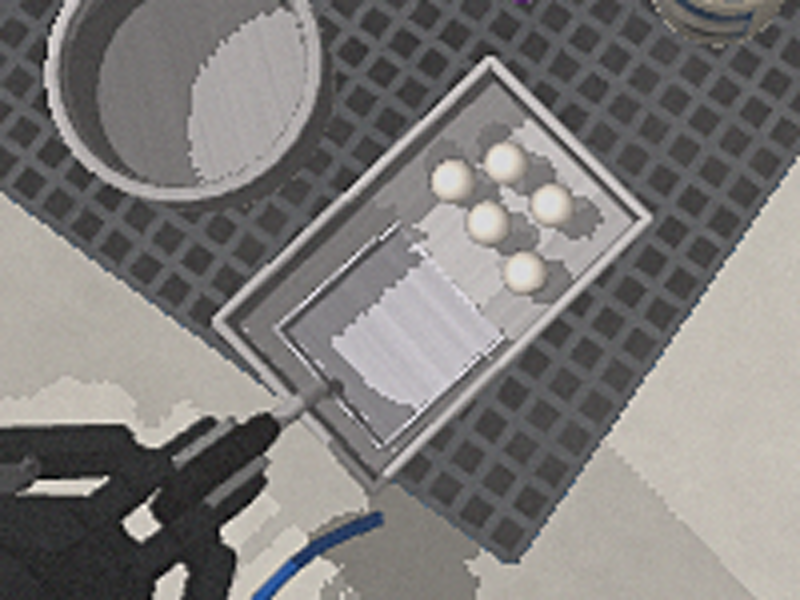

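Grip is secure (87.5 N, width 0.15), and neither the scoop nor the balls moved. The blade's back corners are still at (280,328) and (380,443).

```bash
python3 - <<'E'
from h import *
s=read_state(); E=np.eye(4);E[:3,:3]=s["eef_rot"];E[:3,3]=s["tcp_pos"]
f=np.array([np.cos(-.737),np.sin(-.737),0]);S=np.eye(4);S[:3,:3]=np.c_[f,[-f[1],f[0],0],[0,0,1]];S[:3,3]=[.3214,.4453,.006]
np.save("E_S.npy",np.linalg.inv(E)@S)
E
cat >> h.py <<'E'
PC=np.array([.3495,.4297]);PY=-.702
def scoop(pos,yaw,pitch=0): # pitch>0: lip down
    T=np.eye(4);T[:3,:3]=Ro.from_euler("ZY",[yaw,pitch]).as_matrix();T[:3,3]=pos;return T
def pan(px,py,z): c,s=np.cos(PY),np.sin(PY); return [PC[0]+c*px-s*py,PC[1]+s*px+c*py,z]
def goS(*Ts):
    s=read_state();E=s["eef_rot"];X=np.linalg.inv(np.load("E_S.npy"))
    C=np.eye(4);C[:3,:3]=E;C[:3,3]=s["tcp_pos"];c=C@np.linalg.inv(X)
    e=Ro.from_matrix(c[:3,:3]).as_euler("ZYX");print("scoop now",c[:3,3],"yaw,pitch,roll",e,"F",s["ft_force"],"q",s["qpos"])
    for T in Ts:
        G=T@X; print("shift",E.T@(G[:3,3]-s["tcp_pos"])/.15,"turn",np.degrees(Ro.from_matrix(E.T@G[:3,:3]).as_rotvec())/30)
E
python3 - <<'E'
from h import *
goS(scoop(pan(-.0316,-.001,.0055),PY),scoop(pan(.005,-.001,.0055),PY),scoop(pan(.0455,-.001,.0055),PY))
E
```

```text
scoop now [0.3214 0.4453 0.006 ] yaw,pitch,roll [-0.737 -0.     0.   ] F [-0.1639  0.9949  1.4066] q [ 1.3095  0.5572  1.6597 -0.7052  1.4109  0.7704]
shift [0.0034 0.0163 0.0014] turn [-0.048   0.0002 -0.0465]
shift [-0.1664  0.0244  0.1765] turn [-0.048   0.0002 -0.0465]
shift [-0.3542  0.0333  0.3703] turn [-0.048   0.0002 -0.0465]
```

Call:
send_rows:
  targets:
    - [0.002, 0.008, 0.001, -0.024, 0, -0.024, 0]
    - [0.003, 0.016, 0.001, -0.048, 0, -0.046, 0]
    - [-0.05, 0.019, 0.057, -0.048, 0, -0.046, 0]
    - [-0.11, 0.022, 0.118, -0.048, 0, -0.046, 0]
    - [-0.166, 0.024, 0.176, -0.048, 0, -0.046, 0]

```text
clock: 2.87
tcp_pos: [0.2925, 0.4779, 0.0835]
eef_rot: [[-0.531, 0.643, 0.552], [0.451, 0.766, -0.458], [-0.717, 0.006, -0.697]]
ft_force: [-3.5, 2.8, 4.6]
width: 0.151
gripper_force: 88.6
```

Run:
```python
from h import *
goS(scoop(pan(.0455,-.001,.0055),PY))
```

```text
scoop now [0.3533 0.427  0.006 ] yaw,pitch,roll [-0.6997  0.0011  0.0026] F [-3.4918  2.8302  4.5891] q [ 1.2606  0.5194  1.7185 -0.7512  1.3478  0.7347]
shift [-0.1865 -0.008   0.1975] turn [ 0.0067 -0.0021 -0.0005]
```

Call:
send_rows:
  targets:
    - [-0.04, -0.002, 0.042, 0, 0, 0, 0]
    - [-0.08, -0.004, 0.085, 0, 0, 0, 0]
    - [-0.12, -0.006, 0.127, 0, 0, 0, 0]
    - [-0.155, -0.007, 0.165, 0, 0, 0, 0]
    - [-0.185, -0.008, 0.196, 0, 0, 0, 0]

```text
clock: 3.28
tcp_pos: [0.3146, 0.4633, 0.0882]
eef_rot: [[-0.536, 0.647, 0.543], [0.474, 0.763, -0.441], [-0.699, 0.021, -0.715]]
ft_force: [-65.3, 38.0, 45.6]
width: 0.152
gripper_force: 100.3
```

Run:
```python
from h import *
goS(scoop(pan(.0455,-.001,.0055),PY))
t=snapshot("top");cv2.imwrite("pics/t3.png",cv2.resize(t["img"][230:380,165:365],None,fx=4,fy=4,interpolation=cv2.INTER_CUBIC)[:,:,::-1])
```

```text
scoop now [0.3743 0.4143 0.0087] yaw,pitch,roll [-0.7045  0.0271  0.0174] F [-65.2504  38.0001  45.5761] q [ 1.212   0.4802  1.7532 -0.7579  1.3027  0.7134]
shift [-0.0448 -0.028   0.0925] turn [ 0.0193 -0.0516 -0.0277]
```

View pics/t3.png

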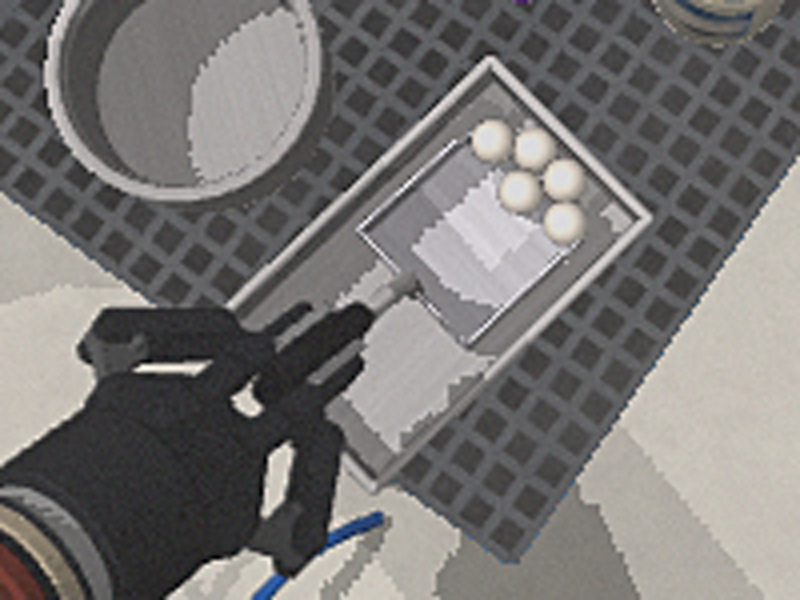

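The push jammed. Four balls lie abreast against the far wall, at (490,140), (534,148), (563,180) and (565,222), and the fifth at (518,190) is already inside. The blade's sides are pressing on the outer two, so I'm backing off at once.

Call:
send_rows:
  targets:
    - [0.05, -0.002, -0.053, 0, 0, 0, 0]
    - [0.1, -0.004, -0.106, 0, 0, 0, 0]
    - [0.1, -0.004, -0.106, 0, 0, 0, 0]
    - [0.1, -0.004, -0.106, 0, 0, 0, 0]

```text
clock: 3.67
tcp_pos: [0.3055, 0.4648, 0.0837]
eef_rot: [[-0.53, 0.642, 0.553], [0.45, 0.766, -0.459], [-0.719, 0.006, -0.695]]
ft_force: [-3.9, 4.3, 7.1]
width: 0.152
gripper_force: 89.0
```

```bash
cat >> h.py <<'E'
def balls():
    t=snapshot("top");g=t["img"][240:345,215:335].astype(int)
    hsv=g.max(2)-g.min(2); m=((g.min(2)>150)&(g[:,:,0]-g[:,:,2]>12)).astype(np.uint8)
    m=cv2.morphologyEx(m,cv2.MORPH_OPEN,np.ones((3,3),np.uint8))
    d=cv2.distanceTransform(m,cv2.DIST_L2,5);N,l,s,c=cv2.connectedComponentsWithStats((d>2.3).astype(np.uint8))
    for i in range(1,N):
        u,v=c[i]+[215,240];P=onz(t,u,v,.0175)[:2]-PC;co,si=np.cos(PY),np.sin(PY);print("px",round(u,1),round(v,1),"pan",[round(1e3*float(a)) for a in(co*P[0]+si*P[1],-si*P[0]+co*P[1])],s[i,4])
    return t
E
python3 - <<'E'
from h import *
goS(scoop(pan(.02,-.0105,.006),PY))
t=balls()
cv2.imwrite("pics/t4.png",cv2.resize(t["img"][230:380,165:365],None,fx=4,fy=4,interpolation=cv2.INTER_CUBIC)[:,:,::-1])
E
```

```text
scoop now [0.3664 0.4138 0.0063] yaw,pitch,roll [-0.6996 -0.001   0.0024] F [-3.8981  4.3097  7.0987] q [ 1.2347  0.5037  1.7436 -0.7668  1.3284  0.7264]
shift [ 0.0156 -0.059  -0.0143] turn [ 0.0065  0.0018 -0.0001]
px 324.5 331.0 pan [25, -110] 2
px 329.0 336.0 pan [24, -123] 1
px 327.5 342.1 pan [15, -129] 12
px 334.0 344.0 pan [21, -140] 1
```

View pics/t4.png

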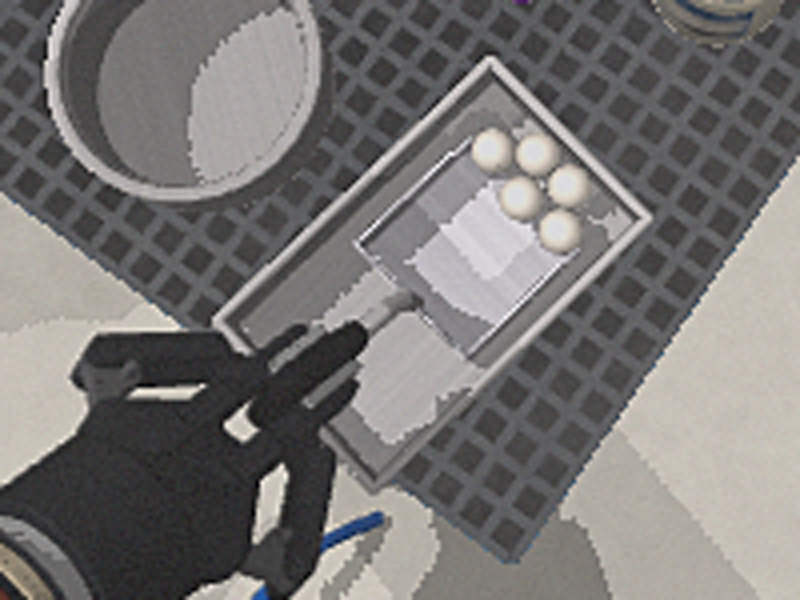

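Backed off, and the force is down to about 8 N. Ball crop positions are now (490,150), (537,152), (567,186), (520,198) and (558,230); two or three of them are over the lip.

```bash
cat >> h.py <<'E'
def inpan(t,u,v,z=.0175):
    P=onz(t,u,v,z)[:2]-PC;co,si=np.cos(PY),np.sin(PY);return (1e3*np.array([co*P[0]+si*P[1],-si*P[0]+co*P[1]])).round(0)
def balls(box=(215,240,335,345),z=.0175):
    t=snapshot("top");a,b,c,d=box;g=cv2.resize(t["img"][b:d,a:c],None,fx=4,fy=4,interpolation=cv2.INTER_CUBIC)
    h=cv2.HoughCircles(cv2.cvtColor(g,cv2.COLOR_RGB2GRAY),cv2.HOUGH_GRADIENT,1.5,30,param1=120,param2=18,minRadius=17,maxRadius=28)
    for x,y,r in (h[0] if h is not None else []):
        k=g[int(y)-6:int(y)+7,int(x)-6:int(x)+7].astype(int).mean((0,1))
        if k[2]>150 and k[0]-k[2]>8: print("ball",round(a+x/4,1),round(b+y/4,1),"r",round(r/4,1),"pan",inpan(t,a+x/4,b+y/4,z),k.round())
    return t
E
python3 - <<'E'
from h import *
t=balls()
for c in[(490,150),(537,152),(567,186),(520,198),(558,230)]: print(inpan(t,165+c[0]/4,230+c[1]/4))
for n,p in(("scoop lip L/R",[(470,140),(572,255)]),): print(n,[inpan(t,165+c[0]/4,230+c[1]/4,.021) for c in p])
print("far wall corners",[inpan(t,165+c[0]/4,230+c[1]/4,.04) for c in((490,58),(652,217))])
E
```

```text
ball 308.9 277.3 r 6.8 pan [ 75. -17.] [219. 215. 209.]
ball 288.3 269.1 r 5.9 pan [58. 22.] [220. 217. 211.]
ball 303.7 290.4 r 5.9 pan [ 50. -28.] [217. 212. 203.]
ball 226.1 334.7 r 4.8 pan [-112.   14.] [181. 176. 169.]
[59. 25.]
[74.  9.]
[ 73. -13.]
[53. -2.]
[ 55. -26.]
scoop lip L/R [array([55., 35.]), array([ 51., -39.])]
far wall corners [array([88., 54.]), array([ 89., -54.])]
```

```bash
cat >> h.py <<'E'
def heel(px,py,z,th,yaw=PY):   # scoop flat at px tilted lip-up by th about its heel
    return scoop(pan(px-.04+.04*np.cos(th),py,z+.04*np.sin(th)),yaw,-th)
E
python3 - <<'E'
from h import *
goS(*[heel(.026,-.0015,.0062,a) for a in(0,.12,.24)])
E
```

```text
scoop now [0.3669 0.4132 0.0062] yaw,pitch,roll [-0.7005 -0.0014  0.0022] F [-4.2277  4.6565  6.2616] q [ 1.2336  0.5039  1.7439 -0.7673  1.3283  0.7265]
shift [-0.0102  0.001   0.0099] turn [ 0.005   0.0027 -0.0009]
shift [ 0.0567  0.001  -0.0087] turn [ 0.0047 -0.2265 -0.0021]
shift [ 0.1253  0.001  -0.0192] turn [ 0.0044 -0.4557 -0.0032]
```

Call:
send_rows:
  targets:
    - [-0.01, 0.001, 0.01, 0, 0, 0, 0]
    - [-0.01, 0.001, 0.01, 0, 0, 0, 0]
    - [0.025, 0.001, 0, 0, -0.11, 0, 0]
    - [0.057, 0.001, -0.009, 0, -0.227, 0, 0]
    - [0.125, 0.001, -0.019, 0, -0.456, 0, 0]

```text
clock: 4.18
tcp_pos: [0.2963, 0.4737, 0.0734]
eef_rot: [[-0.38, 0.647, 0.661], [0.333, 0.763, -0.555], [-0.863, 0.009, -0.505]]
ft_force: [0.6, -0.2, -2.7]
width: 0.156
gripper_force: 87.7
```

Run:
```python
from h import *
goS(heel(.026,-.0015,.0062,.24))
t=balls()
```

```text
scoop now [0.3692 0.412  0.0171] yaw,pitch,roll [-0.7074 -0.2403  0.0065] F [ 0.6236 -0.1856 -2.7053] q [ 1.3162  0.6632  1.6583 -0.8975  1.4967  0.8574]
shift [ 0.0131 -0.0048 -0.0048] turn [-0.0002  0.0006 -0.0142]
ball 308.9 275.8 r 5.1 pan [ 77. -15.] [219. 216. 209.]
ball 245.6 342.9 r 6.4 pan [-96. -23.] [176. 172. 165.]
```

Call:
send_rows:
  targets:
    - [0, 0, 0, 0, 0, 0, 0]
    - [0, 0, 0, 0, 0, 0, 0]
    - [0, 0, 0, 0, 0, 0, 0]

```text
clock: 4.48
tcp_pos: [0.2935, 0.4717, 0.069]
eef_rot: [[-0.388, 0.646, 0.657], [0.329, 0.763, -0.556], [-0.861, 0.001, -0.509]]
ft_force: [-0.3, -0.2, -2.5]
width: 0.148
gripper_force: 88.1
```

```bash
cat >> h.py <<'E'
def sb(th=200,zz=.0175):
    for n,(a,b,c,d) in(("scene",(300,230,480,390)),("top",(215,240,335,345))):
        p=snapshot(n);g=p["img"][b:d,a:c].astype(int)
        m=((g.min(2)>th-(15 if n=="top" else 0))&(g[:,:,0]-g[:,:,2]>4)).astype(np.uint8)
        N,l,s,ce=cv2.connectedComponentsWithStats(m)
        for i in range(1,N):
            if s[i,4]>12: u,v=ce[i]+[a,b];print(n,u.round(1),v.round(1),"wh",s[i,2:],"pan",inpan(p,u,v,zz))
    return p
E
python3 - <<'E'
from h import *
st();sb()
E
```

```text
4.4833 q [ 1.3179  0.6663  1.6618 -0.8913  1.493   0.8551] tcp [0.2935 0.4717 0.069 ] F [-0.3186 -0.161  -2.5174] w 0.1483211772525405 88.07871222496033
scene 380.6 309.9 wh [ 8  9 17] pan [ 9. -7.]
top 278.2 253.4 wh [27 22 45] pan [65. 58.]
top 296.8 254.2 wh [ 9  9 13] pan [90. 31.]
top 307.2 264.8 wh [11 11 21] pan [90.  2.]
top 298.4 268.1 wh [ 8  9 30] pan [73. 10.]
top 259.0 271.2 wh [11 10 17] pan [15. 58.]
top 317.2 274.7 wh [ 7  8 13] pan [ 90. -25.]
top 306.6 276.3 wh [ 8  8 31] pan [ 73. -13.]
top 319.9 290.0 wh [16 20 32] pan [ 73. -50.]
top 263.0 290.6 wh [ 8  8 32] pan [-5. 26.]
top 271.6 297.6 wh [ 8  8 32] pan [-3.  5.]
top 306.2 304.2 wh [10  9 13] pan [ 35. -50.]
top 280.6 308.4 wh [ 8  8 31] pan [ -5. -22.]
top 289.9 319.6 wh [21 20 29] pan [ -7. -49.]
```

The top view is clear. Three balls now sit at the back of the scoop, at pan x ≈ −4 mm and y = 26, 5 and −22. The other two stay at the far wall (73, 10 and −13). Three is enough, so I'm lifting.

Run:
```python
from h import *
s=np.load("E_S.npy")
goS(scoop([.368,.413,.145],-.70,-.3),scoop([.36,.50,.145],-.70,-.3))
```

```text
scoop now [0.3664 0.4105 0.0138] yaw,pitch,roll [-0.7048 -0.2366 -0.0003] F [ 0.5204 -0.7101 -2.4506] q [ 1.318   0.6644  1.6615 -0.8921  1.4939  0.8552]
shift [-0.705   0.0187 -0.4456] turn [-0.0086 -0.1211 -0.0044]
shift [-0.4929  0.427  -0.8027] turn [-0.0086 -0.1211 -0.0044]
```

Call:
send_rows:
  targets:
    - [-0.08, 0.002, -0.05, 0, -0.03, 0, 0]
    - [-0.22, 0.005, -0.14, 0, -0.06, 0, 0]
    - [-0.38, 0.01, -0.24, 0, -0.09, 0, 0]
    - [-0.55, 0.015, -0.35, 0, -0.12, 0, 0]
    - [-0.705, 0.019, -0.445, 0, -0.12, 0, 0]

```text
clock: 5.0
tcp_pos: [0.2919, 0.4774, 0.1984]
eef_rot: [[-0.343, 0.645, 0.683], [0.294, 0.764, -0.574], [-0.892, 0.004, -0.451]]
ft_force: [0.5, 0.3, -0.9]
width: 0.153
gripper_force: 88.2
```

Call:
send_rows:
  targets:
    - [0, 0, 0, 0, 0, 0, 0]
    - [0, 0, 0, 0, 0, 0, 0]

```text
clock: 5.17
tcp_pos: [0.2923, 0.4789, 0.199]
eef_rot: [[-0.342, 0.645, 0.683], [0.299, 0.764, -0.571], [-0.891, 0.009, -0.455]]
ft_force: [-0.1, 0.6, -2.5]
width: 0.154
gripper_force: 88.1
```

Run:
```python
from h import *
goS(scoop([.365,.48,.145],-.70,-.3),scoop([.355,.53,.145],-.70,-.3)); sb()
```

```text
scoop now [0.3678 0.4153 0.1483] yaw,pitch,roll [-0.7057 -0.298   0.0068] F [-0.0529  0.5875 -2.5197] q [ 1.3359  0.5049  1.6407 -0.9282  1.6565  0.7265]
shift [ 0.1565  0.3171 -0.2487] turn [-0.0007 -0.0037 -0.0144]
shift [ 0.2791  0.5288 -0.4847] turn [-0.0007 -0.0037 -0.0144]
scene 369.7 231.5 wh [ 6  4 15] pan [188. -73.]
scene 366.6 278.1 wh [ 9  8 24] pan [ 78. -17.]
scene 352.2 281.2 wh [ 9  9 24] pan [78.  5.]
top 291.1 250.8 wh [23 16 38] pan [87. 44.]
top 299.6 267.2 wh [ 7  7 20] pan [76.  9.]
top 315.2 272.7 wh [13 13 24] pan [ 90. -20.]
top 307.8 275.3 wh [ 7  7 20] pan [ 76. -13.]
top 251.3 281.0 wh [ 8  8 41] pan [-9. 55.]
top 262.5 289.5 wh [ 8  8 48] pan [-5. 28.]
top 271.2 301.2 wh [ 8  8 46] pan [-8.  0.]
top 326.2 330.8 wh [17 18 51] pan [  27. -112.]
```

Call:
send_rows:
  targets:
    - [0.03, 0.08, -0.05, 0, 0, 0, 0]
    - [0.08, 0.2, -0.14, 0, 0, 0, 0]
    - [0.15, 0.32, -0.25, 0, 0, 0, 0]
    - [0.21, 0.43, -0.37, 0, 0, -0.01, 0]
    - [0.28, 0.53, -0.485, 0, 0, -0.014, 0]

```text
clock: 5.68
tcp_pos: [0.2791, 0.5924, 0.1892]
eef_rot: [[-0.349, 0.643, 0.682], [0.284, 0.766, -0.576], [-0.893, -0.007, -0.45]]
ft_force: [0.1, 1.5, -1.5]
width: 0.148
gripper_force: 88.2
```

```bash
cat >> h.py <<'E'
def lip(p,pitch,yaw=-.70):
    T=scoop([0,0,0],yaw,pitch);T[:3,3]=np.array(p)-T[:3,:3]@[.036,0,0];return T
L=np.array([.404,.5735])
E
python3 - <<'E'
from h import *
goS(lip([*L,.145],-.3),lip([*L,.14],-.1))
E
```

```text
scoop now [0.3544 0.5282 0.1391] yaw,pitch,roll [-0.6975 -0.3031 -0.0104] F [ 0.0618  1.473  -1.5166] q [ 1.3872  0.7209  1.3246 -0.9107  1.7594  0.6572]
shift [ 0.0992  0.4407 -0.1389] turn [-0.0096  0.0059  0.0163]
shift [-0.0555  0.4396 -0.1379] turn [-0.0108  0.3879  0.0167]
```

Call:
send_rows:
  targets:
    - [0.02, 0.08, -0.025, 0, 0, 0, 0]
    - [0.04, 0.19, -0.06, 0, 0, 0, 0]
    - [0.07, 0.3, -0.095, 0, 0, 0, 0]
    - [0.09, 0.4, -0.125, 0, 0, 0, 0]
    - [0.1, 0.44, -0.139, 0, 0, 0.01, 0]

```text
clock: 6.1
tcp_pos: [0.3026, 0.6595, 0.1841]
eef_rot: [[-0.346, 0.644, 0.683], [0.289, 0.765, -0.576], [-0.893, -0.002, -0.45]]
ft_force: [0.0, -0.9, -1.7]
width: 0.15
gripper_force: 88.1
```

Call:
send_rows:
  targets:
    - [0, 0, 0, 0, 0, 0, 0]
    - [0, 0, 0, 0, 0, 0, 0]

```text
clock: 6.27
tcp_pos: [0.3018, 0.6584, 0.1855]
eef_rot: [[-0.345, 0.645, 0.682], [0.289, 0.765, -0.576], [-0.893, -0.002, -0.45]]
ft_force: [0.2, -0.3, -2.7]
width: 0.152
gripper_force: 88.2
```

Run:
```python
from h import *
goS(lip([*L,.125],-.1),lip([*L,.11],.1),lip([*L,.095],.3))
t=snapshot("top");s=snapshot("scene")
a=cv2.resize(t["img"][180:380,100:360],(520,400))
b=cv2.resize(s["img"][150:420,180:520],(520,413))
np.save("pics/pre.npy",np.vstack([a,b]))
```

```text
scoop now [0.377  0.5942 0.1353] yaw,pitch,roll [-0.702  -0.3031 -0.0046] F [ 0.1998 -0.309  -2.6578] q [ 1.375   0.858   1.1033 -0.9315  1.8014  0.5879]
shift [-0.0608  0.0063  0.0463] turn [-0.0095  0.3878  0.0051]
shift [-0.1551  0.0062  0.1142] turn [-0.0094  0.7698  0.0055]
shift [-0.2411  0.0063  0.2181] turn [-0.0093  1.1518  0.0059]
```

Call:
send_rows:
  targets:
    - [-0.03, 0.003, 0.022, 0, 0.19, 0, 0]
    - [-0.06, 0.006, 0.046, -0.01, 0.388, 0, 0]
    - [-0.09, 0.006, 0.068, -0.01, 0.51, 0, 0]
    - [-0.12, 0.006, 0.09, -0.01, 0.64, 0, 0]
    - [-0.155, 0.006, 0.114, -0.01, 0.77, 0, 0]

```text
clock: 6.78
tcp_pos: [0.3217, 0.6428, 0.2012]
eef_rot: [[-0.587, 0.64, 0.495], [0.494, 0.768, -0.408], [-0.641, 0.005, -0.767]]
ft_force: [0.1, 0.2, -2.2]
width: 0.158
gripper_force: 88.4
```

Run:
```python
from h import *
goS(lip([*L,.1],.3),lip([*L,.095],.5),lip([*L,.095],.65))
```

```text
scoop now [0.3761 0.5974 0.1159] yaw,pitch,roll [-0.6966  0.1044  0.001 ] F [ 0.1313  0.2339 -2.2098] q [ 1.2623  0.6338  1.2415 -0.6378  1.5684  0.4903]
shift [-0.1327 -0.0003  0.0514] turn [0.0056 0.3735 0.0056]
shift [-0.295  -0.0008  0.0985] turn [0.0056 0.7555 0.0075]
shift [-0.428  -0.0011  0.1384] turn [0.0056 1.0419 0.0089]
```

Call:
send_rows:
  targets:
    - [-0.065, 0, 0.025, 0, 0.19, 0, 0]
    - [-0.132, 0, 0.051, 0.005, 0.37, 0, 0]
    - [-0.185, 0, 0.067, 0.005, 0.5, 0, 0]
    - [-0.24, 0, 0.083, 0.005, 0.63, 0, 0]
    - [-0.295, 0, 0.099, 0.005, 0.755, 0, 0]

```text
clock: 7.2
tcp_pos: [0.3555, 0.6142, 0.2189]
eef_rot: [[-0.732, 0.642, 0.23], [0.613, 0.767, -0.189], [-0.298, 0.002, -0.955]]
ft_force: [0.0, 0.1, -2.0]
width: 0.156
gripper_force: 88.4
```

Call:
send_rows:
  targets:
    - [0, 0, 0, 0, 0, 0, 0]
    - [0, 0, 0, 0, 0, 0, 0]
    - [0, 0, 0, 0, 0, 0, 0]
    - [0, 0, 0, 0, 0, 0, 0]

```text
clock: 7.53
tcp_pos: [0.3541, 0.6157, 0.2165]
eef_rot: [[-0.732, 0.64, 0.231], [0.611, 0.768, -0.192], [-0.3, 0.0, -0.954]]
ft_force: [-0.3, 0.8, -2.1]
width: 0.149
gripper_force: 88.5
```

```bash
cat >> h.py <<'E'
def allb():
    for n,(a,b,c,d) in(("scene",(180,150,480,400)),("top",(150,190,345,360))):
        p=snapshot(n);g=p["img"][b:d,a:c].astype(int)
        m=((g.min(2)>(200 if n=="scene" else 185))&(g[:,:,0]-g[:,:,2]>4)).astype(np.uint8)
        N,l,s,ce=cv2.connectedComponentsWithStats(m)
        for i in range(1,N):
            if 15<s[i,4]<130 and max(s[i,2:4])<14 and s[i,4]>.3*s[i,2]*s[i,3]: u,v=ce[i]+[a,b];print(n,u.round(1),v.round(1),"wh",s[i,2:],"pan",inpan(p,u,v),"world z.022",onz(p,u,v,.022)[:2])
E
python3 - <<'E'
from h import *
goS(lip([*L,.095],.65)); allb()
t=snapshot("top");s=snapshot("scene")
a=cv2.resize(t["img"][170:370,110:370],(390,300),interpolation=2);b=cv2.resize(s["img"][170:440,180:531],(390,300),interpolation=2)
cv2.imwrite("pics/dump.png",np.hstack([a,b])[:,:,::-1])
E
```

```text
scoop now [0.3792 0.5943 0.1106] yaw,pitch,roll [-0.6972  0.4957 -0.0041] F [-0.3083  0.85   -2.1478] q [ 1.0765  0.4605  1.355  -0.3036  1.3968  0.2645]
shift [-0.1493 -0.0016 -0.0229] turn [-0.0044  0.2946  0.0116]
scene 461.6 150.8 wh [ 9  3 21] pan [ 401. -382.] world z.022 [ 0.4068 -0.112 ]
scene 205.8 163.2 wh [ 9  6 26] pan [513. 130.] world z.022 [0.8188 0.2046]
scene 181.9 217.7 wh [ 6  9 22] pan [328. 207.] world z.022 [0.7284 0.3809]
scene 366.1 278.3 wh [11 10 53] pan [ 78. -17.] world z.022 [0.396  0.3721]
scene 351.9 281.8 wh [11 10 54] pan [77.  6.] world z.022 [0.4101 0.3897]
top 225.2 229.3 wh [ 5  5 20] pan [ 24. 166.] world z.022 [0.4739 0.5399]
top 226.7 240.2 wh [ 6  6 22] pan [ 11. 147.] world z.022 [0.4525 0.534 ]
top 235.9 246.9 wh [ 5  6 21] pan [ 15. 125.] world z.022 [0.441  0.5146]
top 298.5 268.0 wh [ 7  7 24] pan [73. 10.] world z.022 [0.4111 0.3895]
top 306.3 276.0 wh [ 7  7 24] pan [ 73. -12.] world z.022 [0.3971 0.373 ]
```

Three balls show in the jar, at world (0.474,0.540), (0.453,0.534) and (0.441,0.515), all within 45 mm of its centre. The other two remain in the pan. I'll level the scoop and take it back.

Run:
```python
from h import *
goS(scoop([.365,.595,.15],-.70,.25),scoop([.355,.58,.15],-.70,0))
```

```text
scoop now [0.3796 0.5948 0.1107] yaw,pitch,roll [-0.6966  0.4961 -0.0034] F [ 0.3019  0.2846 -0.6719] q [ 1.0763  0.4609  1.354  -0.3033  1.3964  0.2641]
shift [ 0.1737 -0.061  -0.2509] turn [-0.0018 -0.4701  0.0093]
shift [ 0.3334 -0.1799 -0.1808] turn [-0.0009 -0.9476  0.0077]
```

Call:
send_rows:
  targets:
    - [0.08, -0.03, -0.12, 0, -0.22, 0, 0]
    - [0.17, -0.06, -0.25, 0, -0.45, 0, 0]
    - [0.25, -0.12, -0.21, 0, -0.68, 0, 0]
    - [0.333, -0.18, -0.18, 0, -0.9, 0, 0]
    - [0.333, -0.18, -0.18, 0, -0.947, 0, 0]

```text
clock: 8.15
tcp_pos: [0.2888, 0.6314, 0.2219]
eef_rot: [[-0.539, 0.637, 0.552], [0.438, 0.771, -0.462], [-0.72, -0.007, -0.694]]
ft_force: [-1.1, -1.1, -3.0]
width: 0.153
gripper_force: 88.5
```

Run:
```python
from h import *
goS(scoop([.3226,.4475,.15],PY,0))
```

```text
scoop now [0.3496 0.58   0.1447] yaw,pitch,roll [-0.6919 -0.0023 -0.0101] F [-1.0736 -1.0561 -2.9884] q [ 1.3259  0.6257  1.2566 -0.7074  1.657   0.5269]
shift [-0.3174 -0.7962  0.284 ] turn [0.0004 0.0044 0.0273]
```

Call:
send_rows:
  targets:
    - [-0.06, -0.15, 0.055, 0, 0, 0, 0]
    - [-0.14, -0.36, 0.13, 0, 0, 0.01, 0]
    - [-0.22, -0.57, 0.2, 0, 0, 0.02, 0]
    - [-0.29, -0.73, 0.26, 0, 0, 0.027, 0]
    - [-0.317, -0.796, 0.284, 0, 0, 0.027, 0]

```text
clock: 8.57
tcp_pos: [0.2665, 0.4951, 0.2318]
eef_rot: [[-0.525, 0.65, 0.55], [0.457, 0.76, -0.461], [-0.718, 0.009, -0.696]]
ft_force: [0.1, -0.0, -1.3]
width: 0.151
gripper_force: 88.8
```

Call:
send_rows:
  targets:
    - [0, 0, 0, 0, 0, 0, 0]
    - [0, 0, 0, 0, 0, 0, 0]

```text
clock: 8.73
tcp_pos: [0.2678, 0.4986, 0.2327]
eef_rot: [[-0.525, 0.649, 0.552], [0.46, 0.761, -0.458], [-0.717, 0.014, -0.697]]
ft_force: [-0.2, -0.3, -0.8]
width: 0.152
gripper_force: 88.8
```

Run:
```python
from h import *
goS(scoop(pan(-.0316,-.001,.03),PY,0),scoop(pan(-.0316,-.001,.008),PY,0))
```

```text
scoop now [0.3285 0.4477 0.1551] yaw,pitch,roll [-0.7076  0.002   0.0102] F [-0.1915 -0.2795 -0.8415] q [ 1.3069  0.3455  1.6319 -0.71    1.5685  0.6009]
shift [ 0.6175 -0.0171  0.5626] turn [ 0.0059 -0.0036 -0.0214]
shift [ 0.7226 -0.019   0.6649] turn [ 0.0059 -0.0036 -0.0214]
```

Call:
send_rows:
  targets:
    - [0.12, -0.01, 0.1, 0, 0, -0.01, 0]
    - [0.28, -0.015, 0.25, 0.005, 0, -0.02, 0]
    - [0.45, -0.017, 0.4, 0.005, 0, -0.02, 0]
    - [0.57, -0.017, 0.52, 0.005, 0, -0.02, 0]
    - [0.617, -0.017, 0.562, 0.005, 0, -0.02, 0]

```text
clock: 9.15
tcp_pos: [0.2634, 0.499, 0.1024]
eef_rot: [[-0.533, 0.645, 0.547], [0.448, 0.764, -0.464], [-0.718, -0.003, -0.696]]
ft_force: [0.0, -1.0, -2.3]
width: 0.154
gripper_force: 88.8
```

Call:
send_rows:
  targets:
    - [0, 0, 0, 0, 0, 0, 0]
    - [0, 0, 0, 0, 0, 0, 0]

```text
clock: 9.32
tcp_pos: [0.2646, 0.5012, 0.1077]
eef_rot: [[-0.531, 0.645, 0.55], [0.451, 0.764, -0.461], [-0.718, 0.004, -0.696]]
ft_force: [0.4, -0.0, -1.2]
width: 0.148
gripper_force: 88.7
```

Run:
```python
from h import *
goS(scoop(pan(-.0316,-.001,.008),PY,0),scoop(pan(-.0316,-.001,.0055),PY,0))
t=snapshot("top");s=snapshot("scene")
a=cv2.resize(t["img"][190:390,130:390],(390,300),interpolation=2);b=cv2.resize(s["img"][170:440,180:531],(390,300),interpolation=2)
cv2.imwrite("pics/back.png",np.hstack([a,b])[:,:,::-1])
```

```text
scoop now [0.3252 0.45   0.0302] yaw,pitch,roll [-0.7025  0.0003  0.0004] F [ 0.3989 -0.0403 -1.1662] q [ 1.3126  0.5143  1.6679 -0.7171  1.4202  0.7284]
shift [ 0.1063 -0.0058  0.1034] turn [-0.     -0.0006 -0.0012]
shift [ 0.1183 -0.0059  0.115 ] turn [-0.     -0.0006 -0.0012]
```

Now lowering slowly onto the floor.

Call:
send_rows:
  targets:
    - [0.035, -0.002, 0.034, 0, 0, 0, 0]
    - [0.07, -0.004, 0.068, 0, 0, 0, 0]
    - [0.1, -0.006, 0.097, 0, 0, 0, 0]
    - [0.115, -0.006, 0.112, 0, 0, 0, 0]
    - [0.118, -0.006, 0.115, 0, 0, 0, 0]

```text
clock: 9.83
tcp_pos: [0.2633, 0.4987, 0.0815]
eef_rot: [[-0.531, 0.645, 0.549], [0.45, 0.764, -0.462], [-0.718, 0.001, -0.696]]
ft_force: [0.6, -0.5, -1.8]
width: 0.154
gripper_force: 88.8
```

Call:
send_rows:
  targets:
    - [0, 0, 0, 0, 0, 0, 0]
    - [0, 0, 0, 0, 0, 0, 0]

```text
clock: 10.0
tcp_pos: [0.2636, 0.4995, 0.0826]
eef_rot: [[-0.531, 0.645, 0.55], [0.451, 0.764, -0.461], [-0.717, 0.003, -0.697]]
ft_force: [0.1, -0.1, -1.9]
width: 0.151
gripper_force: 88.8
```

Run:
```python
from h import *
goS(scoop(pan(-.0316,-.001,.0055),PY,0))
```

```text
scoop now [0.3242 0.4482 0.0051] yaw,pitch,roll [-0.7028  0.0007 -0.0002] F [ 0.0883 -0.079  -1.8757] q [ 1.3131  0.5495  1.6736 -0.7206  1.39    0.7556]
shift [-0.      0.0076 -0.0032] turn [-0.0014 -0.0013 -0.0008]
```

Call:
send_rows:
  targets:
    - [0.005, 0, 0.005, 0, 0, 0, 0]
    - [0.01, 0, 0.009, 0, 0, 0, 0]
    - [0.01, 0, 0.009, 0, 0, 0, 0]

```text
clock: 10.25
tcp_pos: [0.2636, 0.4998, 0.0807]
eef_rot: [[-0.531, 0.645, 0.55], [0.451, 0.764, -0.461], [-0.717, 0.004, -0.697]]
ft_force: [0.4, 0.1, -1.1]
width: 0.155
gripper_force: 88.8
```

Call:
send_rows:
  targets:
    - [0.005, 0, 0.005, 0, 0, 0, 0]
    - [0.01, 0, 0.009, 0, 0, 0, 0]
    - [0.01, 0, 0.009, 0, 0, 0, 0]

```text
clock: 10.5
tcp_pos: [0.2636, 0.5002, 0.0803]
eef_rot: [[-0.529, 0.645, 0.551], [0.451, 0.764, -0.461], [-0.718, 0.004, -0.696]]
ft_force: [-2.7, 0.5, 3.7]
width: 0.154
gripper_force: 89.8
```

Contact now (+3.7 N). Releasing gently.

Call:
send_rows:
  targets:
    - [0, 0, 0, 0, 0, 0, 0]
    - [0, 0, 0, 0, 0, 0, 0]
  grip_force: 20

```text
clock: 10.67
tcp_pos: [0.2636, 0.5002, 0.0804]
eef_rot: [[-0.529, 0.645, 0.551], [0.451, 0.764, -0.461], [-0.718, 0.004, -0.696]]
ft_force: [-2.2, 1.0, 4.1]
width: 0.149
gripper_force: 89.8
```

Call:
send_rows:
  targets:
    - [0, 0, 0, 0, 0, 0, 0.3]
    - [0, 0, 0, 0, 0, 0, 0.6]
    - [0, 0, 0, 0, 0, 0, 1]
    - [0, 0, 0, 0, 0, 0, 1]
    - [0, 0, 0, 0, 0, 0, 1]

```text
clock: 11.08
tcp_pos: [0.2635, 0.4994, 0.0783]
eef_rot: [[-0.531, 0.645, 0.549], [0.451, 0.764, -0.461], [-0.717, 0.003, -0.697]]
ft_force: [-0.7, -0.3, -0.2]
width: 0.854
gripper_force: 0.0
```

Call:
send_rows:
  targets:
    - [0, 0, 0, 0, 0, 0, 1]
    - [0, 0, 0, 0, 0, 0, 1]
    - [0, 0, 0, 0, 0, 0, 1]

```text
clock: 11.33
tcp_pos: [0.2635, 0.4996, 0.0785]
eef_rot: [[-0.531, 0.645, 0.55], [0.451, 0.764, -0.461], [-0.717, 0.003, -0.697]]
ft_force: [0.5, -0.2, -0.2]
width: 1.004
gripper_force: 0.0
```

Backing straight out along the fingers, then viewing the result.

Call:
send_rows:
  targets:
    - [0, 0, -0.12, 0, 0, 0, 1]
    - [0, 0, -0.3, 0, 0, 0, 1]
    - [0, 0, -0.5, 0, 0, 0, 1]
    - [0, 0, -0.7, 0, 0, 0, 1]
    - [0, 0, -0.9, 0, 0, 0, 1]

```text
clock: 11.75
tcp_pos: [0.1886, 0.5621, 0.1734]
eef_rot: [[-0.531, 0.645, 0.549], [0.451, 0.764, -0.461], [-0.717, 0.003, -0.697]]
ft_force: [0.6, 0.2, 0.0]
width: 1.002
gripper_force: 0.0
```

Call:
send_rows:
  targets:
    - [-0.1, 0.1, -0.1, 0, 0, 0, 1]
    - [-0.1, 0.1, -0.1, 0, 0, 0, 1]

```text
clock: 11.92
tcp_pos: [0.1996, 0.5782, 0.1996]
eef_rot: [[-0.529, 0.643, 0.554], [0.458, 0.766, -0.452], [-0.715, 0.014, -0.699]]
ft_force: [1.3, 0.7, 1.8]
width: 0.997
gripper_force: 0.0
```

Run:
```python
from h import *
st();allb()
t=snapshot("top");s=snapshot("scene")
a=cv2.resize(t["img"][180:380,160:360],(400,400),interpolation=2);b=cv2.resize(s["img"][150:410,200:460],(400,400),interpolation=2)
cv2.imwrite("pics/end.png",np.hstack([a,b])[:,:,::-1])
```

```text
11.9167 q [ 1.4297  0.5181  1.4588 -0.6598  1.6345  0.6833] tcp [0.1996 0.5782 0.1996] F [1.2627 0.6583 1.8149] w 0.9967961341664374 0.0
scene 289.1 322.9 wh [ 5  6 18] pan [ 26. 118.] world z.022 [0.4427 0.5073]
top 224.9 229.2 wh [ 5  5 18] pan [ 24. 166.] world z.022 [0.4741 0.5403]
top 236.0 247.0 wh [ 5  5 20] pan [ 15. 125.] world z.022 [0.4408 0.5143]
top 298.1 268.0 wh [ 7  7 25] pan [73. 10.] world z.022 [0.4109 0.3902]
top 306.1 276.2 wh [ 7  7 25] pan [ 73. -12.] world z.022 [0.3967 0.3735]
```

View pics/end.png

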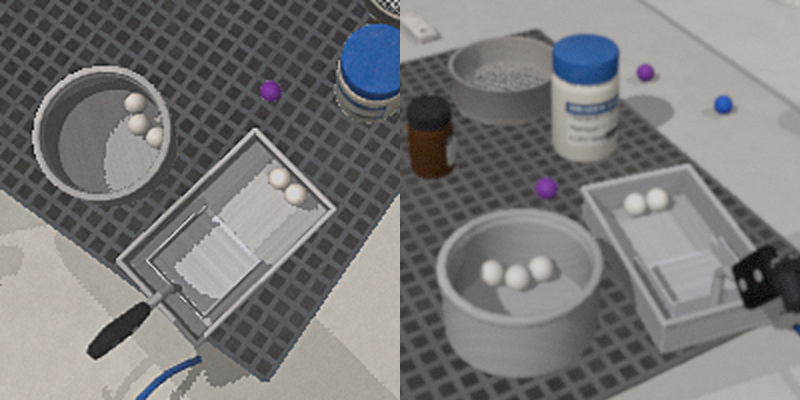

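The final view shows three balls in the jar (left half, 135–155, 102–137) and two in the pan at (278,178) and (295,194). The scoop stands flat in the pan with the gripper clear, and the sample jars and the grinding jar are where they started. Handing in.

```bash
python3 -c "
from plant import *
print(job_done())"
```

```text
the job is handed in; nothing more can be done
None
```

Three of the five balls are in the grinding jar and two are still in the pan; the scoop stands flat in the pan, released. One scooping push jammed and briefly reached about 88 N at the wrist (limit 120 N), and I handed in at about 12 s.

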